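Load the twine dispenser in the storeroom

TASK

Mount the twine spool, toothed end down, on the dispenser's upright spindle beneath the guide eye, without ramming it, and turn it until it drops past the red lugs and sits fully home on the hub plate. Once it is home, roll the black brake wheel with a fingertip, its top towards the spindle, as far as it goes. Leave the jar, the can and the carton where they are.

Things in the scene. Friction and masses are not known exactly. Their poses are not given: they have to be found in the camera images.
- spool: Spool of hard-wound twine, one rigid piece, brown with a blue band: upright cylinder 56 mm in diameter, 110 mm tall, 0.25 to 0.5 kg, bore 20 mm right through. Origin: centre of its underside, z up its axis. It starts standing toothed end down. The smooth side can be pinched anywhere from 12 mm up.
- spool_foot (a point): Centre of the spool's underside, axes as the spool's. The lowest 10 mm of the spool are six black teeth (each 8 mm wide, from 14 to 27 mm from the axis, every 60 degrees) with open gaps between them; gaps are centred on the x axis and every 60 degrees from it.
- dispenser: Green dispenser fixed to the table. Origin: on the table under the spindle axis; x points from the brake wheel to the guide post, z up. Base 165 x 130 x 25 mm (x -65 to 100 mm), a neck and a brake housing at x -160 to -84 mm, 40 mm wide, 50 mm high. A 14 mm post at x = 85 mm carries an arm and a brass eye over the spindle.
- spindle_tip (a point): Top of the steel spindle, 95 mm above the table, over the seat. The spindle is upright and fixed, 16 mm in diameter; its top 13 mm taper to 6 mm. Axes as the dispenser's.
- seat (a point): Centre of the top of the hub plate (steel disc 92 mm in diameter), 33 mm above the table: the spool's origin is here when home. Two opposite red lugs stand on the plate: 6 mm wide, from 17 to 26 mm from the axis, 8 mm high. Unmatched, the spool stops 8 mm high on them; turned to a match (play 6 degrees either way, every 60 degrees) it goes down. The plate is stiff (0.3 N m); its angle is not measured.
- eye (a point): Centre of the fixed brass guide eye (31 mm over all, 7 mm thick) over the spindle axis, 290 mm above the table; its arm, 10 mm thick, runs to the dispenser's +x. It blocks a gripper that comes straight down: hold the spool upright with the gripper leaning 35 to 45 degrees, its body on the dispenser's -x side.
- wheel_axle (a point): Centre of the black ribbed brake wheel, 122 mm from the spindle on the dispenser's -x side, 32 mm above the table; 60 mm in diameter (ribs are shallow and only grip), 16 mm wide, axle along the dispenser's y. Its top is 62 mm above the table, 12 mm out of the housing. Axes as the dispenser's.
- brake (a joint): Angle of the brake wheel in rad: 0 off, 1.6 fully on (a stop). Grows as the wheel's top is pushed to the dispenser's +x, towards the spindle. Light friction (0.05 N m, about 2 N at the rim), stays where left; 30 mm at the rim is 1 rad, so it takes several strokes. One rib is red: 46 degrees before the top at 0, 46 past it when fully on.
- jar: Amber jar with a red cap, 68 mm in diameter, 95 mm tall, standing. Origin: centre of its underside. Bystander.
- can: Can with a yellow label, 74 mm in diameter, 85 mm tall, standing. Origin: centre of its underside. Bystander.
- carton: Cardboard carton 70 x 140 x 90 mm (x, y, z). Origin: centre of its underside. Bystander.
Mind the look-alikes: they are no part of the job. What is shaped like the spool but green is not meant.

How it is judged:
By the outcome, as a careful person would: the job done as asked, in the order asked, and still so for the second after the job is handed in, with the robot touching nothing.
It also fails if it takes over 61 s, if anything falls off the work surface, if the arm or the gripper's body presses on something with over 40 N, if the wrist force passes 120 N, or if a joint passes its speed limit or range.

ROBOT

A 7-joint arm with a two-finger parallel gripper is mounted at the origin on the work surface. World frame = base frame: x ahead of the robot, y to its left, z up, the work surface at z = 0. Lengths are in m, angles in rad, forces in N, time in s.
With the tool pointing down it reaches from about 0.425 to 1.025 m from the base axis. Payload 9.4 kg.
Tool frame: the origin (TCP) lies on the centre line of the jaws, within the pads' length; the fingertips stand 22 mm ahead of it and the grasp point (between the pads) lies 3 mm ahead of it; z points along the fingers, y is the line along which they close (so a half turn about z gives the same grasp; the last joint's range is limited). The gripper opens to 85 mm and grips with 20 to 120 N. Pads are 22 mm wide; open, the fingers measure 114 mm over their backs; the gripper's body (76 mm by 85 mm) begins 54 mm behind the grasp point. The pads swing forward as they close: fully open they stand 13 mm farther back than shut.
Start: joints at [1.156, 0.599, -0.003, 1.599, 0.002, 0.943, -0.08], TCP at [0.24, -0.684, 0.253] pointing down, gripper open.
Joint ranges: [-2.57, 2.57], [-0.35, 1.97], [-1.29, 1.29], [0.11, 2.56], [-1.05, 4.19], [0.11, 1.86], [-2.63, 2.63]. Speed limits (rad/s): [2.22, 2.22, 3.01, 3.01, 3.14, 3.14, 3.14].

INTERFACE

Orientations are given as a rotation vector (axis times angle).
In Python, from rig import monitor, optics, bot gives the robot as it stands.
- The arm moves only by the tool apply_moves, never from a script. Its argument "plan" is a list that holds one entry, the list of rows, each a list of 5 numbers: the opening, from -1 (shut) to 1 (fully open), then the shift along the tool's x, y, z in m, then the turn about the tool's z in rad. In form: [[[gripper, tx, ty, tz, twist], ...]]. A call has 1 to 20 rows; each row is the pose to reach, as a shift and turn from the pose commanded when the call began, along the tool's axes at that moment; what a row does not reach only later rows make up. A row lasts 1/12 s, in which the tool goes at most 41.7 mm and 7.16 degrees, less where a joint would pass 70% of its speed; a pose out of reach is approached as far as the arm can. A call with a gripper value outside its range is refused whole. The fingers move at their own pace and stop on an object; "grip_force" is the grip in N (left out, the last holds). Time passes only in rows, so rows that repeat a pose let the fingers close. It gives the time, the measured TCP pose, the force, the opening and the grip force at its end, in the units of the state.
- monitor.read_state(): the state, without advancing time (a new reading comes with each control period).
- optics.camera(name): name is "side" or "top"; returns a dict with "img" (420x560x3 uint8, blue, green, red), "intrinsics" (3x3 intrinsics, pixels), "k1" (the pictures are not rectified: a ray, as slopes to the right and down, at radius r is drawn at 1 + k1 r^2 times it, then the intrinsics apply), "extrinsics" (4x4, takes a point from camera to world coordinates). Camera axes: x right, y up, looking along -z (the intrinsics and any distortion apply to the point x, -y, -z); pixel columns grow to the right and rows downward; lengths in m; the calibration is good to about 2 mm. A picture is of the moment at which its call begins. There is no depth.
- bot.finish_job(): hands the job in; it is judged then, once.
The state is a dict: "time_s": time; "q": joint angles; "joint_vel": joint speeds; "tau": joint torques, N m; "tool_pos": TCP position; "tool_rot": TCP orientation; "contact_force": force on the tool from outside, world axes, zero at the start; "wrist_torque": the same for the moment, N m; "opening": finger opening in m; "gripper_force": force on a finger pad.
Only numpy, scipy, OpenCV 4.12 (cv2) and the standard library are available. Lean on these libraries where they do the work, as an engineer would, in place of code of your own. Each camera call takes 0.05 s, during which the arm holds its last target. There are 200 camera calls.

## Working session

There is one attempt and no reset: what is moved stays moved. The work goes in short steps, Python scripts to look and compute and a tool call to move; the robot and the scene stay as the last step left them, time stands still between calls to the robot, and variables do not carry over. Pictures are saved under pics/ and viewed, at most 10 in all, crops included, and the job is handed in when it is done.

Besides the shell and the picture viewer there is one more tool, called after "Request:" in YAML: its name, and indented under it one key for each argument. apply_moves: Moves the arm, as the interface text tells. Its arguments: {"type":"object","properties":{"plan":{"type":"array","items":{"type":"array","items":{"type":"array","items":{"type":"number"}}}},"grip_force":{"type":"number"}},"required":["plan"]}

```bash
ls; mkdir -p pics; python3 - <<'E'
from rig import monitor, optics, bot
import cv2,numpy as np
s=monitor.read_state();print(s)
for n in("top","side"):
    c=optics.camera(n);cv2.imwrite(f"pics/{n}0.png",c["img"]);print(n,c["intrinsics"],c["k1"],c["extrinsics"])
E
```

```text
pics
{'time_s': 0.0, 'q': array([ 1.1562976 ,  0.60014164, -0.00251373,  1.60012177,  0.00180317,
        0.94289719, -0.07979518]), 'joint_vel': array([-1.38749396e-03, -1.77721508e-04,  2.36495334e-03,  1.22026888e-03,
        1.79854421e-04, -5.73100525e-05,  1.16563826e-03]), 'tau': array([-6.69915644e-04, -7.76445723e+01,  1.56484030e+00, -2.58003312e+01,
        1.22924574e-02,  9.23675601e-03,  4.90409172e-05]), 'tool_pos': array([ 0.24009951, -0.68363054,  0.25240832]), 'tool_rot': array([-3.09539137e+00, -5.27903425e-01,  6.62837029e-04]), 'contact_force': array([-0.21881051, -0.37997155, -0.07757044]), 'wrist_torque': array([-0.00197489, -0.02232713, -0.00114052]), 'gripper_force': 0.0, 'opening': 0.085548738456258}
top [[468.69970803   0.         277.53680417]
 [  0.         468.69970803 207.78546875]
 [  0.           0.           1.        ]] -0.13202163371407272 [[ 0.00535009  0.99637072 -0.0849516   0.44846473]
 [-0.99987382  0.00660081  0.01444868  0.067355  ]
 [ 0.01495699  0.08486358  0.99628031  1.64425368]
 [ 0.          0.          0.          1.        ]]
side [[496.74540903   0.         286.81454596]
 [  0.         496.74540903 206.84144504]
 [  0.           0.           1.        ]] -0.11163838995104447 [[-0.80684325  0.44023815 -0.39394712 -0.04015026]
 [-0.59068618 -0.61211043  0.52574771  0.88128734]
 [-0.00968494  0.65689511  0.75391977  1.36886041]
 [ 0.          0.          0.          1.        ]]
```

View pics/top0.png

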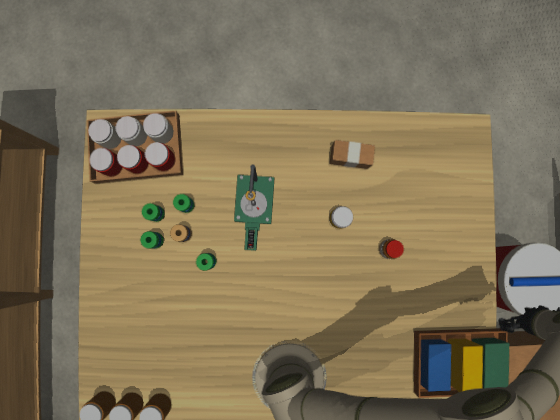

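View pics/side0.png

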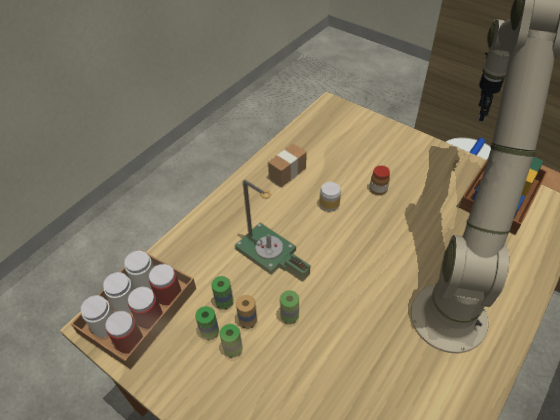

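The top view shows brown (180,233) and green spool shapes at (152,212), (183,202), (151,240) and (205,261). The side view shows brown at (246,311). The dispenser is at top (254,200), with its wheel towards the robot at (251,238). The brown one should be the spool, so I'll confirm that in an enlarged crop.

```bash
cat > h.py <<'E'
import cv2,numpy as np
from rig import monitor,optics,bot
from scipy.spatial.transform import Rotation as R
def cam(n):
    c=optics.camera(n);return c
def ray(c,uv):
    p=cv2.undistortPoints(np.array(uv,float).reshape(-1,1,2),c["intrinsics"],np.array([c["k1"],0,0,0.]))[:,0]
    E=c["extrinsics"];d=np.c_[p[:,0],-p[:,1],-np.ones(len(p))]@E[:3,:3].T
    return E[:3,3],d
def onz(c,uv,z):
    o,d=ray(c,uv);return o+d*((z-o[2])/d[:,2])[:,None]
def proj(c,P):
    E=c["extrinsics"];q=(np.atleast_2d(P)-E[:3,3])@E[:3,:3]
    q=q*[1,-1,-1]
    return cv2.projectPoints(q,np.zeros(3),np.zeros(3),c["intrinsics"],np.array([c["k1"],0,0,0.]))[0][:,0]
E
python3 - <<'E'
from h import *
t=cam("top");s=cam("side")
a=cv2.resize(t["img"][155:285,140:290],None,fx=3.6,fy=3.6,interpolation=cv2.INTER_CUBIC)[:,:]
b=cv2.resize(s["img"][170:360,180:330],None,fx=2.46,fy=2.46,interpolation=cv2.INTER_CUBIC)
h=468;b=cv2.resize(b,(int(b.shape[1]*h/b.shape[0]),h));a=cv2.resize(a,(430,int(a.shape[0]*430/a.shape[1])))
o=np.zeros((h,430+b.shape[1],3),np.uint8);o[:a.shape[0],:430]=a;o[:,430:]=b;print(o.shape)
cv2.imwrite("pics/crop1.png",o)
# brown spool mask top
hsv=cv2.cvtColor(t["img"],cv2.COLOR_BGR2HSV)
print(hsv[233,174:188],t["img"][233,174:188]); print(hsv[233,140])
print("spool top guess",onz(t,[[180,233]],.11),"spindle plate",onz(t,[[254,204]],.033))
E
```

```text
(468, 799, 3)
[[ 18 131 163]
 [ 17 135 115]
 [ 18 132  56]
 [ 17 125  55]
 [ 17 123  54]
 [ 16 127  54]
 [ 18 142  52]
 [ 18 126 117]
 [ 17 129 170]
 [ 18 130 171]
 [ 18 128 173]
 [ 17 125 175]
 [ 17 130 145]
 [ 17 146  82]] [[ 79 129 163]
 [ 54  89 115]
 [ 27  44  56]
 [ 28  43  55]
 [ 28  43  54]
 [ 27  41  54]
 [ 23  40  52]
 [ 59  93 117]
 [ 84 134 170]
 [ 84 135 171]
 [ 86 137 173]
 [ 89 139 175]
 [ 71 114 145]
 [ 35  62  82]]
[ 19 106 164]
spool top guess [[0.49415088 0.36467071 0.11      ]] spindle plate [[0.59842878 0.12530234 0.033     ]]
```

View pics/crop1.png

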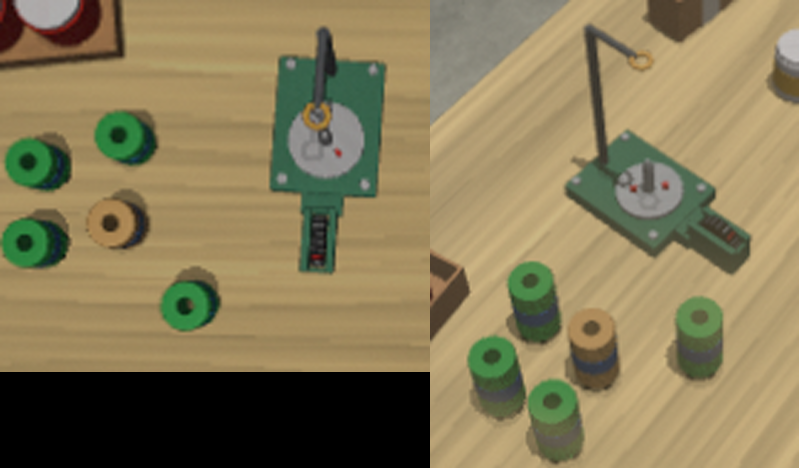

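The crop confirms it: the only brown spool with a blue band is at top (180,233) / side (246,311), and its lookalikes are all green. The move rows only turn about the tool's z, so I need to see how the arm behaves at the edge of reach, which may lean the tool. First I'll lift clear and go straight ahead.

Request:
apply_moves:
  plan:
    - [[1,0.05,-0.03,-0.04,0.1],[1,0.1,-0.07,-0.08,0.2],[1,0.2,-0.14,-0.15,0.337],[1,0.4,-0.27,-0.15,0.337],[1,0.4,-0.27,-0.15,0.337],[1,0.4,-0.27,-0.15,0.337],[1,0.4,-0.27,-0.15,0.337],[1,0.4,-0.27,-0.15,0.337],[1,0.55,-0.37,-0.15,0.337],[1,0.55,-0.37,-0.15,0.337],[1,0.708,-0.477,-0.15,0.337],[1,0.708,-0.477,-0.15,0.337],[1,0.708,-0.477,-0.15,0.337],[1,0.708,-0.477,-0.15,0.337],[1,0.708,-0.477,-0.15,0.337],[1,0.708,-0.477,-0.15,0.337],[1,0.708,-0.477,-0.15,0.337],[1,0.708,-0.477,-0.15,0.337],[1,0.708,-0.477,-0.15,0.337],[1,0.708,-0.477,-0.15,0.337]]

```text
time_s: 1.87
tool_pos: [0.7233, -0.0347, 0.4003]
tool_rot: [3.141, 0.001, -0.0]
contact_force: [0.4, -0.5, 0.3]
opening: 0.0854
gripper_force: 0.0
```

Request:
apply_moves:
  plan:
    - [[1,0.5,0,0,0],[1,0.5,0,0,0],[1,0.5,0,0,0],[1,0.5,0,0,0],[1,0.5,0,0,0],[1,0.5,0,0,0],[1,0.5,0,0,0],[1,0.5,0,0,0],[1,0.5,0,0,0],[1,0.5,0,0,0]]

```text
time_s: 2.7
tool_pos: [1.0147, -0.0503, 0.3858]
tool_rot: [-3.133, 0.029, -0.032]
contact_force: [1.1, -1.2, -0.0]
opening: 0.0854
gripper_force: 0.0
```

```bash
python3 -c "
from h import *
s=monitor.read_state();print(s['q'],s['tool_pos'],R.from_rotvec(s['tool_rot']).as_matrix())"
```

```text
[-0.03426861  1.14824822  0.55605399  0.14802458 -0.53629856  1.84607428
 -1.54436289] [ 1.01467331 -0.050255    0.38584423] [[ 0.99962002 -0.01816311  0.02073432]
 [-0.0183249  -0.9998029   0.00763977]
 [ 0.02059147 -0.00801682 -0.99975583]]
```

Request:
apply_moves:
  plan:
    - [[1,0.0,0,-0.4,0],[1,0.0,0,-0.4,0],[1,0.0,0,-0.4,0],[1,0.0,0,-0.4,0],[1,0.0,0,-0.4,0],[1,0.0,0,-0.4,0],[1,0.0,0,-0.4,0],[1,0.0,0,-0.4,0],[1,0.0,0,-0.4,0],[1,0.0,0,-0.4,0]]

```text
time_s: 3.53
tool_pos: [0.9691, 0.0148, 0.6209]
tool_rot: [-3.102, -0.003, -0.418]
contact_force: [0.9, 0.0, 0.4]
opening: 0.086
gripper_force: 0.0
```

```bash
python3 -c "
from h import *
s=monitor.read_state();print(s['q'],s['tool_pos'],R.from_rotvec(s['tool_rot']).as_matrix())"
```

```text
[-0.10865443  0.94437465  0.94449453  0.11073933 -0.89716108  1.86152535
 -1.57663596] [0.96913963 0.01477266 0.62087852] [[ 9.64292726e-01  3.49664148e-03  2.64815620e-01]
 [ 3.05678093e-04 -9.99926866e-01  1.20900066e-02]
 [ 2.64838528e-01 -1.15773571e-02 -9.64223272e-01]]
```

Request:
apply_moves:
  plan:
    - [[1,-0.06,0,0.02,0],[1,-0.1,0,0.04,0],[1,-0.1,0,0.04,0],[1,-0.1,0,0.04,0],[1,-0.1,0,0.04,0],[1,-0.1,0,0.04,0]]

```text
time_s: 4.03
tool_pos: [0.8777, 0.0142, 0.5451]
tool_rot: [-3.097, 0.006, -0.39]
contact_force: [-1.2, 0.2, -1.5]
opening: 0.0853
gripper_force: 0.0
```

```bash
python3 -c "
from h import *
s=monitor.read_state();print(s['q'],s['tool_pos'],R.from_rotvec(s['tool_rot']).as_matrix())"
```

```text
[-0.48556455  0.74162453  1.07967119  0.9821489  -0.74930704  1.48648672
 -1.22879741] [0.87772095 0.01423075 0.54510278] [[ 0.96875593 -0.00154769  0.24801118]
 [-0.00648465 -0.99979673  0.01909053]
 [ 0.24793122 -0.02010233 -0.96856905]]
```

Useful result: pushing past the reach leans the tool outward, and the lean stays in the commanded pose. I'll keep going this way to reach about 40°.

Request:
apply_moves:
  plan:
    - [[1,0.257,0,-0.4,0],[1,0.257,0,-0.4,0],[1,0.257,0,-0.4,0],[1,0.257,0,-0.4,0],[1,0.257,0,-0.4,0],[1,0.257,0,-0.4,0],[1,0.257,0,-0.4,0],[1,0.257,0,-0.4,0],[1,0.257,0,-0.4,0]]

```text
time_s: 4.78
tool_pos: [0.9355, 0.0189, 0.6965]
tool_rot: [-3.081, -0.002, -0.525]
contact_force: [-0.1, 0.0, -0.1]
opening: 0.0855
gripper_force: 0.0
```

```bash
cat > st.py <<'E'
from h import *
np.set_printoptions(precision=4,suppress=True)
s=monitor.read_state();M=R.from_rotvec(s['tool_rot']).as_matrix()
print(s['time_s'],s['q'],s['tool_pos']);print(M,'tilt',np.degrees(np.arccos(-M[2,2])),s['contact_force'],s['opening'])
E
python3 st.py
```

```text
4.7833 [-0.105   0.8389  0.4017  0.1107 -0.3675  1.8619 -1.6207] [0.9355 0.0189 0.6965]
[[ 0.9435  0.0041  0.3313]
 [-0.0015 -0.9999  0.0166]
 [ 0.3313 -0.0161 -0.9434]] tilt 19.37452156421306 [-0.0996  0.0225 -0.0897] 0.0855168396074073
```

Request:
apply_moves:
  plan:
    - [[1,0.2,0,-0.4,0],[1,0.2,0,-0.4,0],[1,0.2,0,-0.4,0],[1,0.2,0,-0.4,0],[1,0.2,0,-0.4,0],[1,0.2,0,-0.4,0],[1,0.2,0,-0.4,0],[1,0.2,0,-0.4,0],[1,0.2,0,-0.4,0],[1,0.2,0,-0.4,0]]

```text
time_s: 5.62
tool_pos: [0.8992, 0.0127, 0.7706]
tool_rot: [-3.059, 0.004, -0.65]
contact_force: [-0.3, 0.3, 0.7]
opening: 0.0851
gripper_force: 0.0
```

```bash
python3 st.py
```

```text
5.6167 [-0.1064  0.7577  0.4074  0.1113 -0.3613  1.8618 -1.6186] [0.8992 0.0127 0.7706]
[[ 0.9136  0.0008  0.4066]
 [-0.0053 -0.9999  0.014 ]
 [ 0.4066 -0.0149 -0.9135]] tilt 24.00670837149722 [-0.3419  0.3302  0.6997] 0.08509762627596658
```

Request:
apply_moves:
  plan:
    - [[1,0.275,0,-0.86,0],[1,0.275,0,-0.86,0],[1,0.275,0,-0.86,0],[1,0.275,0,-0.86,0],[1,0.275,0,-0.86,0],[1,0.275,0,-0.86,0]]

```text
time_s: 6.12
tool_pos: [0.8524, 0.0085, 0.849]
tool_rot: [-3.022, 0.003, -0.785]
contact_force: [0.1, -0.3, 0.2]
opening: 0.085
gripper_force: 0.0
```

```bash
python3 st.py
```

```text
6.1167 [-0.1099  0.6686  0.4172  0.1107 -0.3642  1.8618 -1.6159] [0.8524 0.0085 0.849 ]
[[ 0.8735  0.0029  0.4869]
 [-0.0066 -0.9998  0.0178]
 [ 0.4868 -0.0188 -0.8733]] tilt 29.15577333401919 [ 0.1483 -0.3147  0.2437] 0.08499667285750757
```

Request:
apply_moves:
  plan:
    - [[1,0.26,0,-0.88,0],[1,0.26,0,-0.88,0],[1,0.26,0,-0.88,0],[1,0.26,0,-0.88,0],[1,0.26,0,-0.88,0],[1,0.26,0,-0.88,0],[1,0.26,0,-0.88,0]]

```text
time_s: 6.7
tool_pos: [0.7973, 0.0064, 0.9249]
tool_rot: [-2.975, -0.005, -0.922]
contact_force: [0.3, 0.1, -0.7]
opening: 0.0853
gripper_force: 0.0
```

Request:
apply_moves:
  plan:
    - [[1,0.26,0,-0.88,0],[1,0.26,0,-0.88,0],[1,0.26,0,-0.88,0],[1,0.26,0,-0.88,0],[1,0.26,0,-0.88,0],[1,0.26,0,-0.88,0],[1,0.26,0,-0.88,0]]

```text
time_s: 7.28
tool_pos: [0.7338, -0.0003, 0.9964]
tool_rot: [-2.928, -0.005, -1.059]
contact_force: [0.5, 1.0, -0.1]
opening: 0.0855
gripper_force: 0.0
```

```bash
python3 st.py
python3 - <<'E'
from h import *
np.set_printoptions(precision=4,suppress=True)
t=cam("top");s=cam("side")
# spool: top annulus brown in top view
hsv=cv2.cvtColor(t["img"],cv2.COLOR_BGR2HSV)
# dispenser green base plate + white screws; plate gray
def big(m,x0,x1,y0,y1):
    k=np.zeros_like(m);k[y0:y1,x0:x1]=m[y0:y1,x0:x1]
    c=max(cv2.findContours(k,cv2.RETR_EXTERNAL,cv2.CHAIN_APPROX_NONE)[0],key=cv2.contourArea);return c
g=cv2.inRange(hsv,(70,70,30),(95,255,200))
c=big(g,228,282,168,255);print("green bbox",cv2.boundingRect(c),cv2.contourArea(c))
# base part only rows 170-225
p=cv2.convexHull(c[(c[:,0,1]<222)]);r=cv2.minAreaRect(p);b=cv2.boxPoints(r)
W=onz(t,b,.025);print("base corners",b,W[:,:2]);
pl=cv2.inRange(hsv,(0,0,110),(180,60,255));c=big(pl,236,272,185,222)
e=cv2.minEnclosingCircle(c);print("plate",e,onz(t,[e[0]],.033))
w=cv2.inRange(hsv,(0,0,200),(180,60,255))
# spool hole dark in top view, rim outline
sub=hsv[220:248,166:196]
m=(sub[...,2]<80).astype(np.uint8)
n,l,st,ce=cv2.connectedComponentsWithStats(m);print("dark comps",st.tolist(),(ce+[166,220]).tolist())
# spool top disc: bright brown top
m2=((sub[...,2]>155)&(sub[...,1]>118)).astype(np.uint8)*255
m2=cv2.morphologyEx(m2,cv2.MORPH_OPEN,np.ones((2,2)))
c=max(cv2.findContours(m2,0,2)[0],key=cv2.contourArea);e=cv2.minEnclosingCircle(c);print("spool disc",e)
print(onz(t,[[e[0][0]+166,e[0][1]+220]],.11))
# side hole
hs=cv2.cvtColor(s["img"],cv2.COLOR_BGR2HSV)[292:330,232:262]
m=(hs[:18,:,2]<75).astype(np.uint8);n,l,st,ce=cv2.connectedComponentsWithStats(m);print("side dark",st.tolist(),(ce+[232,292]).tolist())
print("side pred of spool top centre",proj(s,onz(t,[[e[0][0]+166,e[0][1]+220]],.11)))
a=cv2.resize(t["img"][185:265,160:280],None,fx=6.6,fy=6.6,interpolation=cv2.INTER_CUBIC);cv2.imwrite("pics/c2.png",a)
E
```

```text
7.2833 [-0.1261  0.4842  0.4819  0.1116 -0.4086  1.8618 -1.6048] [ 0.7338 -0.0003  0.9964]
[[ 0.7687  0.0124  0.6395]
 [-0.007  -0.9996  0.0278]
 [ 0.6395 -0.0258 -0.7683]] tilt 39.79606430784279 [ 0.4662  0.9976 -0.1026] 0.0854889952378466
green bbox (235, 175, 39, 75) 1004.5
base corners [[234.3096 220.665 ]
 [237.5837 174.8274]
 [273.6142 177.401 ]
 [270.3401 223.2386]] [[0.5408 0.1932]
 [0.701  0.1839]
 [0.6928 0.0581]
 [0.5327 0.0685]]
plate ((253.46774291992188, 203.53225708007812), 13.55472469329834) [[0.6    0.1272 0.033 ]]
dark comps [[0, 0, 30, 28, 761], [16, 6, 10, 16, 58], [10, 11, 5, 5, 21]] [[180.0210249671485, 233.52168199737187], [187.75862068965517, 233.44827586206895], [177.8095238095238, 232.85714285714286]]
spool disc ((12.5, 13.5), 8.276573181152344)
[[0.4925 0.3696 0.11  ]]
side dark [[0, 0, 30, 18, 540]] [[246.5, 300.5]]
side pred of spool top centre [[246.9039 303.5026]]
```

View pics/c2.png

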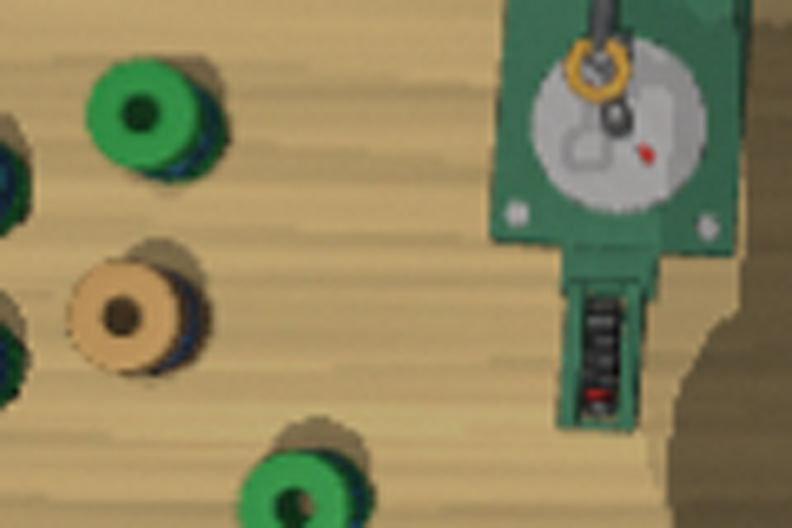

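The crop shows the brown spool's bore at about (122,316), which is image (178,233). The plate disc is at (254,204), one red lug at (257,208), and the wheel is in its slot with the red rib at its robot-side end. The lean is now 39.8°, so next I'll work out the approach.

```bash
cat > d.py <<'E'
# usage: d.py x y z ... : grasp-point world targets -> tool shifts
from h import *
import sys
def shifts(T):
    s=monitor.read_state();M=R.from_rotvec(s['tool_rot']).as_matrix()
    return (np.array(T,float).reshape(-1,3)-s['tool_pos']-.003*M[:,2])@M
if __name__=="__main__":
    np.set_printoptions(precision=4,suppress=True)
    T=np.array(sys.argv[1:],float).reshape(-1,3);d=shifts(T)
    for a,b in zip(T,d): print(a,b,np.linalg.norm(b))
E
python3 d.py .47 .34 .45 .405 .368 .19 .495 .371 .08
python3 - <<'E'
from h import *
t=cam("top")
print(onz(t,[[178.1,232.8]],.11),"tip",onz(t,[[253.1,202.0]],.095),"lug",onz(t,[[257.3,207.9]],.041),"lugs rib",onz(t,[[250.2,244.6]],.055))
E
```

```text
[0.47 0.34 0.45] [-0.555  -0.33    0.2569] 0.694896754839282
[0.405 0.368 0.19 ] [-0.7715 -0.3522  0.4157] 0.9445235565762568
[0.495 0.371 0.08 ] [-0.7728 -0.3515  0.5579] 1.0158568601095428
[[0.49475119 0.37097306 0.11      ]] tip [[0.59930676 0.12612554 0.095     ]] lug [[0.58431757 0.11355975 0.041     ]] lugs rib [[0.45840539 0.13610293 0.055     ]]
```

Request:
apply_moves:
  plan:
    - [[0.65,-0.555,-0.33,0.257,0],[0.65,-0.555,-0.33,0.257,0],[0.65,-0.555,-0.33,0.257,0],[0.65,-0.555,-0.33,0.257,0],[0.65,-0.555,-0.33,0.257,0],[0.65,-0.555,-0.33,0.257,0],[0.65,-0.555,-0.33,0.257,0],[0.65,-0.555,-0.33,0.257,0],[0.65,-0.555,-0.33,0.257,0],[0.65,-0.555,-0.33,0.257,0],[0.65,-0.555,-0.33,0.257,0],[0.65,-0.555,-0.33,0.257,0],[0.65,-0.555,-0.33,0.257,0],[0.65,-0.555,-0.33,0.257,0],[0.65,-0.555,-0.33,0.257,0],[0.65,-0.555,-0.33,0.257,0],[0.65,-0.555,-0.33,0.257,0],[0.65,-0.555,-0.33,0.257,0],[0.65,-0.555,-0.33,0.257,0],[0.65,-0.555,-0.33,0.257,0]]

```text
time_s: 9.1
tool_pos: [0.5406, 0.2804, 0.5279]
tool_rot: [-2.954, -0.031, -0.984]
contact_force: [0.3, 0.4, -0.3]
opening: 0.0706
gripper_force: 0.0
```

```bash
python3 st.py; python3 d.py .405 .368 .19 .495 .371 .08
```

```text
9.1 [-1.2388  0.0344  0.4914  1.9087  0.5636  0.7658 -2.6268] [0.5406 0.2804 0.5279]
[[ 0.8001  0.0279  0.5992]
 [ 0.0103 -0.9994  0.0328]
 [ 0.5997 -0.0201 -0.8   ]] tilt 36.873570795310584 [ 0.3229  0.3975 -0.2764] 0.07062300762287943
[0.405 0.368 0.19 ] [-0.3102 -0.0845  0.1889] 0.3729062253407218
[0.495 0.371 0.08 ] [-0.3041 -0.0828  0.3309] 0.45702081921896803
```

Request:
apply_moves:
  plan:
    - [[0.65,-0.1,-0.06,0.05,-2.4],[0.65,-0.1,-0.06,0.05,-2.4],[0.65,-0.1,-0.06,0.05,-2.4],[0.65,-0.1,-0.06,0.05,-2.4],[0.65,-0.1,-0.06,0.05,-2.4],[0.65,-0.1,-0.06,0.05,-2.4],[0.65,-0.1,-0.06,0.05,-2.4],[0.65,-0.1,-0.06,0.05,-2.4],[0.65,-0.1,-0.06,0.05,-2.4],[0.65,-0.1,-0.06,0.05,-2.4],[0.65,-0.1,-0.06,0.05,-2.4],[0.65,-0.1,-0.06,0.05,-2.4],[0.65,-0.1,-0.06,0.05,-2.4],[0.65,-0.1,-0.06,0.05,-2.4],[0.65,-0.1,-0.06,0.05,-2.4],[0.65,-0.1,-0.06,0.05,-2.4],[0.65,-0.1,-0.06,0.05,-2.4],[0.65,-0.1,-0.06,0.05,-2.4],[0.65,-0.1,-0.06,0.05,-2.4],[0.65,-0.1,-0.06,0.05,-2.4]]

```text
time_s: 10.77
tool_pos: [0.4875, 0.343, 0.4295]
tool_rot: [0.881, 2.374, 0.34]
contact_force: [0.5, -0.2, 0.3]
opening: 0.0701
gripper_force: 0.0
```

```bash
python3 st.py; python3 d.py .405 .368 .19 .495 .371 .08; python3 - <<'E'
from h import *
s=monitor.read_state();M=R.from_rotvec(s['tool_rot']).as_matrix()
z=M[:,2]; # desired: x_tool in vertical plane of z, pointing back/down
# tool y horizontal with y_world positive
yd=np.cross([0,0,1.],z);yd/=np.linalg.norm(yd)
xd=np.cross(yd,z); c=M.T@xd;print("twist so tool y horizontal:",np.arctan2(c[1],c[0]))
E
```

```text
10.7667 [-1.1543  0.1261  0.2292  2.0576  0.774   0.6705 -0.6231] [0.4875 0.343  0.4295]
[[-0.6147  0.5135  0.5987]
 [ 0.6609  0.7496  0.0357]
 [-0.4305  0.4177 -0.8002]] tilt 36.85397596807095 [ 0.4563 -0.2453  0.2933] 0.0701178465564192
[0.405 0.368 0.19 ] [ 0.1704 -0.1236  0.1401] 0.25284590055005407
[0.495 0.371 0.08 ] [ 0.1644 -0.1211  0.2821] 0.3482315275097318
twist so tool y horizontal: -0.770317708819126
```

Request:
apply_moves:
  plan:
    - [[0.65,0.17,-0.124,0.14,-0.77],[0.65,0.17,-0.124,0.14,-0.77],[0.65,0.17,-0.124,0.14,-0.77],[0.65,0.17,-0.124,0.14,-0.77],[0.65,0.17,-0.124,0.14,-0.77],[0.65,0.17,-0.124,0.14,-0.77],[0.65,0.17,-0.124,0.14,-0.77],[0.65,0.17,-0.124,0.14,-0.77],[0.65,0.17,-0.124,0.14,-0.77],[0.65,0.17,-0.124,0.14,-0.77]]

```text
time_s: 11.6
tool_pos: [0.4047, 0.3686, 0.1942]
tool_rot: [-0.058, 2.497, 0.03]
contact_force: [0.0, -0.7, 0.8]
opening: 0.0707
gripper_force: 0.0
```

```bash
python3 st.py; python3 d.py .405 .368 .19 .495 .371 .08
```

```text
11.6 [-1.3005  0.4765  0.2104  2.3957  1.6903  0.4625 -1.1362] [0.4047 0.3686 0.1942]
[[-0.7988 -0.0488  0.5996]
 [-0.0341  0.9988  0.0358]
 [-0.6006  0.0081 -0.7995]] tilt 36.915366159025176 [ 0.0194 -0.6592  0.7598] 0.07068501591077948
[0.405 0.368 0.19 ] [ 0.0023 -0.0007  0.0005] 0.0024500516170929488
[0.495 0.371 0.08 ] [-0.0036 -0.0029  0.1426] 0.14263919512068265
```

Request:
apply_moves:
  plan:
    - [[0.65,0,-0.001,0.035,0],[0.65,-0.002,-0.002,0.07,0],[0.65,-0.003,-0.003,0.105,0],[0.65,-0.004,-0.003,0.13,0],[0.65,-0.004,-0.003,0.143,0],[0.65,-0.004,-0.003,0.143,0],[0.65,-0.004,-0.003,0.143,0]]

```text
time_s: 12.18
tool_pos: [0.4941, 0.3701, 0.0825]
tool_rot: [-0.057, 2.497, 0.029]
contact_force: [0.7, 0.3, 0.4]
opening: 0.0703
gripper_force: 0.0
```

Request:
apply_moves:
  plan:
    - [[-1,0,0,0,0],[-1,0,0,0,0],[-1,0,0,0,0],[-1,0,0,0,0],[-1,0,0,0,0],[-1,0,0,0,0]]
  grip_force: 40

```text
time_s: 12.68
tool_pos: [0.493, 0.371, 0.0833]
tool_rot: [-0.061, 2.495, 0.031]
contact_force: [-2.6, -1.8, 9.1]
opening: 0.0544
gripper_force: 42.1
```

```bash
python3 st.py; python3 - <<'E'
from h import *
t=cam("top");s=cam("side")
a=cv2.resize(t["img"][180:290,130:230],(380,418),interpolation=2);b=cv2.resize(s["img"][240:360,190:300],(383,418),interpolation=2)
cv2.imwrite("pics/g.png",np.hstack([a,b]))
E
```

```text
12.6833 [-1.02    0.7299  0.0614  2.3239  2.1566  0.5609 -1.4977] [0.493  0.371  0.0833]
[[-0.7978 -0.0516  0.6008]
 [-0.0369  0.9986  0.0368]
 [-0.6018  0.0072 -0.7986]] tilt 37.00443727699123 [-2.5509 -1.779   9.0939] 0.0544432209735284
```

View pics/g.png

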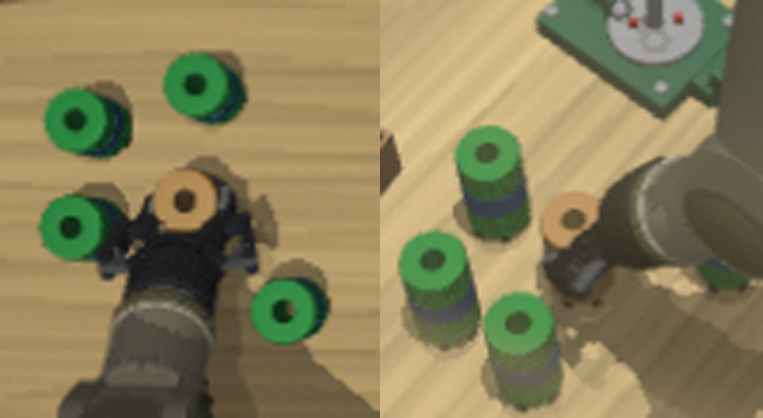

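The picture shows the brown spool between the pads, upright, with the lookalikes undisturbed. Next I'll lift it and carry it over the spindle.

Request:
apply_moves:
  plan:
    - [[-1,0,0,0,0],[-1,-0.012,0,-0.017,0],[-1,-0.03,0,-0.04,0],[-1,-0.048,0.001,-0.065,0],[-1,-0.063,0.001,-0.084,0],[-1,-0.067,-0.012,-0.081,0],[-1,-0.075,-0.037,-0.076,0],[-1,-0.085,-0.072,-0.068,0],[-1,-0.096,-0.107,-0.06,0],[-1,-0.107,-0.142,-0.053,0],[-1,-0.117,-0.175,-0.045,0],[-1,-0.125,-0.205,-0.039,0],[-1,-0.131,-0.227,-0.035,0],[-1,-0.135,-0.241,-0.032,0],[-1,-0.138,-0.249,-0.03,0],[-1,-0.138,-0.249,-0.03,0],[-1,-0.138,-0.249,-0.03,0]]
  grip_force: 60

```text
time_s: 14.2
tool_pos: [0.5977, 0.126, 0.1872]
tool_rot: [-0.061, 2.498, 0.029]
contact_force: [-0.2, 0.1, -3.0]
opening: 0.0535
gripper_force: 66.3
```

```bash
python3 st.py; python3 - <<'E'
from h import *
t=cam("top");s=cam("side")
a=cv2.resize(t["img"][165:245,215:290],(393,420),interpolation=2);b=cv2.resize(s["img"][170:270,220:316],(403,420),interpolation=2)
cv2.imwrite("pics/m.png",np.hstack([a,b]))
A=np.array([[.5995,.1268,z] for z in(.033,.095,.217)]);print(proj(t,A),proj(s,A))
E
```

```text
14.2 [-0.4224  0.4875  0.0296  2.3709  2.6107  0.379  -1.3634] [0.5977 0.126  0.1872]
[[-0.7993 -0.0508  0.5988]
 [-0.0369  0.9987  0.0354]
 [-0.5998  0.0062 -0.8001]] tilt 36.85767200495607 [-0.2045  0.0846 -3.0362] 0.0535372751498806
[[253.56915761 203.68813182]
 [252.89744364 201.94072739]
 [251.40724526 198.06322987]] [[269.58084893 247.03490498]
 [268.88879809 235.6499791 ]
 [267.40864581 211.1705268 ]]
```

View pics/m.png

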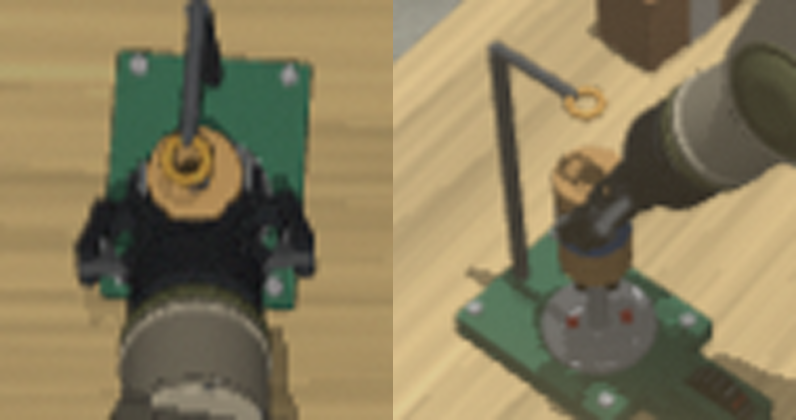

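The spool's top is centred at crop (193,173), or image (251.4,197.5), against a prediction of (251.4,198.1). It is upright over the spindle, so I'll lower it gently.

Request:
apply_moves:
  plan:
    - [[-1,0.003,0,0.004,0],[-1,0.006,0,0.008,0],[-1,0.009,0,0.012,0],[-1,0.012,0,0.016,0],[-1,0.015,0,0.02,0],[-1,0.018,0,0.024,0],[-1,0.018,0,0.024,0]]

```text
time_s: 14.88
tool_pos: [0.5979, 0.1261, 0.1554]
tool_rot: [-0.062, 2.499, 0.028]
contact_force: [0.4, -0.1, -3.1]
opening: 0.0539
gripper_force: 66.3
```

```bash
python3 st.py
```

```text
14.8833 [-0.3854  0.5554 -0.0221  2.3882  2.6485  0.4649 -1.4061] [0.5979 0.1261 0.1554]
[[-0.8002 -0.0511  0.5975]
 [-0.0377  0.9987  0.0349]
 [-0.5985  0.0054 -0.8011]] tilt 36.76727271875883 [ 0.3783 -0.1176 -3.0802] 0.05392593897999034
```

Request:
apply_moves:
  plan:
    - [[-1,0.003,0,0.004,0],[-1,0.006,0,0.008,0],[-1,0.009,0,0.012,0],[-1,0.012,0,0.016,0],[-1,0.015,0,0.02,0],[-1,0.0165,0,0.022,0],[-1,0.018,0,0.024,0],[-1,0.018,0,0.024,0]]

```text
time_s: 15.55
tool_pos: [0.5981, 0.1263, 0.1262]
tool_rot: [-0.062, 2.498, 0.028]
contact_force: [-0.6, 0.2, -3.6]
opening: 0.054
gripper_force: 66.3
```

Request:
apply_moves:
  plan:
    - [[-1,0.0006,0,0.0008,0],[-1,0.0012,0,0.0016,0],[-1,0.0012,0,0.0016,0]]

```text
time_s: 15.8
tool_pos: [0.5983, 0.1264, 0.1249]
tool_rot: [-0.062, 2.497, 0.029]
contact_force: [0.3, -0.2, -3.3]
opening: 0.0534
gripper_force: 66.3
```

```bash
python3 st.py
```

```text
15.8 [-0.3598  0.6243 -0.0598  2.4024  2.6797  0.551  -1.4422] [0.5983 0.1264 0.1249]
[[-0.799  -0.0512  0.5992]
 [-0.0375  0.9987  0.0353]
 [-0.6002  0.0058 -0.7999]] tilt 36.883996512991544 [ 0.3349 -0.1666 -3.3395] 0.053436506305744196
```

Still no contact. I'll continue in 1 mm rows.

Request:
apply_moves:
  plan:
    - [[-1,0.0006,0,0.0008,0],[-1,0.0012,0,0.0016,0],[-1,0.0018,0,0.0024,0]]

```text
time_s: 16.05
tool_pos: [0.599, 0.1264, 0.124]
tool_rot: [-0.061, 2.492, 0.029]
contact_force: [-11.7, -0.7, 30.9]
opening: 0.0538
gripper_force: 69.5
```

Request:
apply_moves:
  plan:
    - [[-1,0.0006,0,0.0008,0],[-1,0.0012,0,0.0016,0],[-1,0.0018,0,0.0024,0]]

```text
time_s: 16.3
tool_pos: [0.6005, 0.1262, 0.1235]
tool_rot: [-0.059, 2.486, 0.03]
contact_force: [-17.3, -3.7, 49.4]
opening: 0.0531
gripper_force: 71.3
```

It is resting on the lugs and I pressed a little too far. I'll back off to a light bias and then turn while feeling for the drop.

Request:
apply_moves:
  plan:
    - [[-1,-0.0024,0,-0.0032,0],[-1,-0.0024,0,-0.0032,0]]
  grip_force: 40

```text
time_s: 16.47
tool_pos: [0.5987, 0.1264, 0.1243]
tool_rot: [-0.061, 2.495, 0.029]
contact_force: [-2.9, -1.3, 9.1]
opening: 0.0538
gripper_force: 67.1
```

Request:
apply_moves:
  plan:
    - [[-1,0,0,0,0.06],[-1,0,0,0,0.12],[-1,0,0,0,0.17],[-1,0,0,0,0.17]]

```text
time_s: 16.8
tool_pos: [0.5994, 0.1229, 0.1235]
tool_rot: [0.161, 2.492, 0.095]
contact_force: [-0.1, -8.7, 2.8]
opening: 0.0538
gripper_force: 66.3
```

```bash
python3 st.py; python3 -c "
from h import *
print(monitor.read_state()['wrist_torque'])"
```

```text
16.8 [-0.3205  0.6288 -0.11    2.4012  2.631   0.5697 -1.5621] [0.5994 0.1229 0.1235]
[[-0.7933  0.0931  0.6017]
 [ 0.1387  0.9899  0.0296]
 [-0.5928  0.1069 -0.7982]] tilt 37.04244667786864 [-0.1119 -8.7137  2.8152] 0.05379010750984734
[-2.04398784  0.07556193 -1.1220166 ]
```

```bash
cat > top.py <<'E'
from h import *
s=cam("side");P=proj(s,[[.5995,.1268,.151],[.5995,.1268,.143]])
# vertical profile through spool rear rim of top face: saturation*brown vs grey/green behind
g=s["img"].astype(float);f=g[...,2]-g[...,0]
x=int(round(P[0,0]));y=int(P[0,1])
out=[]
for c in range(x-5,x+6):
    col=f[y-22:y+6,c];k=np.argmax(np.diff(col));d=np.clip(np.diff(col),0,None)[max(0,k-2):k+3]
    out.append(round(float((d*np.arange(max(0,k-2),max(0,k-2)+len(d))).sum()/d.sum()+y-21.5),2))
print("spool rear rim rows",out,"median",np.median(out),P.round(1).tolist())
E
python3 top.py
```

```text
spool rear rim rows [224.73, 224.3, 224.03, 223.96, 224.0, 216.63, 216.38, 216.44, 224.5, 224.5, 217.58] median 224.0 [[268.2, 224.8], [268.3, 226.4]]
```

Request:
apply_moves:
  plan:
    - [[0.5,0,0,0,0],[0.5,0,0,0,0],[0.5,0,0,0,0]]
  grip_force: 40

```text
time_s: 17.1
tool_pos: [0.5983, 0.1265, 0.1228]
tool_rot: [0.151, 2.496, 0.099]
contact_force: [-0.6, -1.8, 1.3]
opening: 0.0639
gripper_force: 0.8
```

```bash
python3 top.py;python3 st.py
```

```text
spool rear rim rows [224.65, 224.74, 224.41, 217.94, 224.5, 217.44, 217.44, 226.23, 226.02, 218.06, 217.83] median 224.41 [[268.2, 224.8], [268.3, 226.4]]
17.15 [-0.323   0.6293 -0.1128  2.4009  2.6335  0.5672 -1.5604] [0.5983 0.1265 0.1228]
[[-0.7962  0.0846  0.5991]
 [ 0.1319  0.9906  0.0354]
 [-0.5905  0.1072 -0.7999]] tilt 36.87944926797788 [-0.7153 -2.0889  0.8678] 0.06408799964726507
```

```bash
python3 - <<'E'
from h import *
s=cam("side");a=np.linspace(0,6.283,200)
for z in(.151,.143):
    for r in(.028,.010):
        C=proj(s,np.c_[.5995+r*np.cos(a),.1268+r*np.sin(a),0*a+z]);print(z,r,"rows",C[:,1].min().round(2),C[:,1].max().round(2),"cols",C[:,0].min().round(1),C[:,0].max().round(1))
img=s["img"];cv2.imwrite("pics/s3.png",cv2.resize(img[195:265,225:315],None,fx=8,fy=8,interpolation=2))
E
```

```text
0.151 0.028 rows 217.95 231.75 cols 259.4 277.1
0.151 0.01 rows 222.32 227.25 cols 265.1 271.4
0.143 0.028 rows 219.55 233.33 cols 259.5 277.2
0.143 0.01 rows 223.91 228.83 cols 265.2 271.5
```

View pics/s3.png

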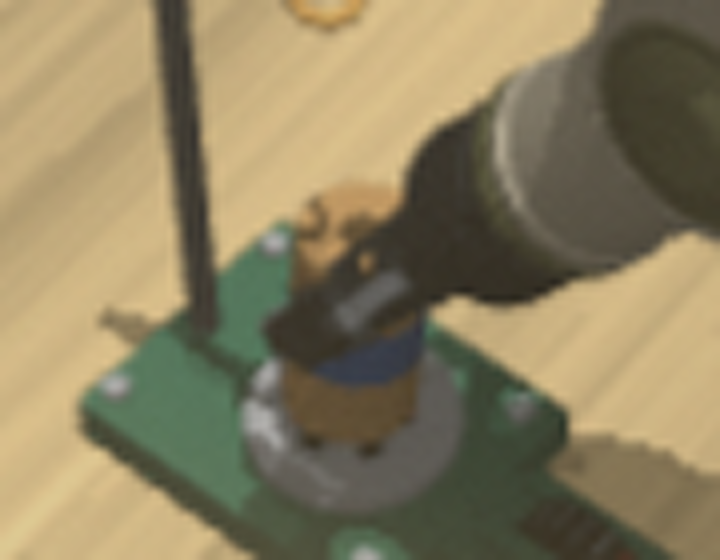

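The crop shows two black teeth under the spool, at (312,440) and (368,448), i.e. image about (263.6,250) and (270.6,251). I can work out the tooth phase and compare it with the lugs.

```bash
python3 - <<'E'
from h import *
s=cam("side");c0=np.array([.5995,.1268])
L=onz(s,[[262.2,246.3],[275.1,244.8]],.041)[:,:2]-c0
print("lugs",np.degrees(np.arctan2(L[:,1],L[:,0])),np.linalg.norm(L,axis=1))
img=s["img"].astype(float).sum(2)
for zb in(.041,.033):
    a=np.radians(np.arange(0,360,2));P=proj(s,np.c_[c0[0]+.027*np.cos(a),c0[1]+.027*np.sin(a),0*a+zb+.004])
    vis=P[:,1]>proj(s,[[*c0,zb+.004]])[0,1]+2
    v=cv2.remap(img.astype(np.float32),P[:,0].astype(np.float32),P[:,1].astype(np.float32),1)[:,0]
    print(zb,[(int(round(np.degrees(x))),int(y)) for x,y,k in zip(a,v,vis) if k])
    bot=proj(s,np.c_[c0[0]+.027*np.cos(a),c0[1]+.027*np.sin(a),0*a+zb]);print("front row",bot[:,1].max())
print(img[240:258,262:273].astype(int))
E
```

```text
lugs [  42.64451059 -134.02700218] [0.02433086 0.0188664 ]
0.041 [(54, 231), (56, 231), (58, 231), (60, 229), (62, 227), (64, 226), (66, 222), (68, 216), (70, 209), (72, 199), (74, 188), (76, 180), (78, 176), (80, 171), (82, 166), (84, 158), (86, 152), (88, 167), (90, 188), (92, 206), (94, 223), (96, 234), (98, 245), (100, 254), (102, 262), (104, 268), (106, 268), (108, 269), (110, 269), (112, 270), (114, 270), (116, 270), (118, 268), (120, 260), (122, 253), (124, 247), (126, 233), (128, 218), (130, 205), (132, 193), (134, 189), (136, 183), (138, 178), (140, 182), (142, 190), (144, 199), (146, 210), (148, 219), (150, 233), (152, 246), (154, 255), (156, 258), (158, 261), (160, 266), (162, 268), (164, 268), (166, 267), (168, 267), (170, 267), (172, 267), (174, 267), (176, 266), (178, 265), (180, 262), (182, 260), (184, 259), (186, 259), (188, 258), (190, 256), (192, 255), (194, 255), (196, 256), (198, 257)]
front row 252.20362492855207
0.033 [(54, 235), (56, 230), (58, 223), (60, 213), (62, 212), (64, 207), (66, 202), (68, 193), (70, 185), (72, 190), (74, 198), (76, 209), (78, 218), (8
[... 883 characters left out ...]
 240 230 228 223 221 209 212 199 206 218]
 [245 234 228 227 231 228 219 221 221 221 223]
 [233 223 230 229 233 230 225 225 230 220 220]
 [231 232 228 230 232 229 228 224 221 222 222]
 [227 231 231 231 230 230 227 229 224 220 222]
 [227 224 233 234 230 229 228 224 228 223 225]
 [215 182 186 205 222 223 232 221 223 223 212]
 [224 166 148 207 235 244 251 236 188 173 188]
 [265 248 227 247 268 268 269 230 170 148 201]
 [314 291 269 271 279 275 273 261 226 234 262]
 [297 310 317 290 280 279 279 277 265 271 272]
 [279 291 317 318 290 277 275 272 275 272 271]
 [283 280 289 317 318 316 290 273 273 273 270]
 [272 281 281 289 297 292 282 277 279 277 276]
 [246 257 285 316 292 275 274 278 273 269 267]]
```

The teeth fit the height of 41 mm, so it is still on the lugs. The gaps are about 7° counter-clockwise of the lugs and need about 7° more clockwise. I'll regrasp and turn further.

Request:
apply_moves:
  plan:
    - [[0.5,0,0,0,-0.1],[0.5,0,0,0,-0.19],[0.5,0,0,0,-0.19],[-1,0,0,0,-0.19],[-1,0,0,0,-0.19],[-1,0,0,0,-0.19],[-1,0,0,0,-0.19],[-1,0.0006,0,0.0008,-0.19],[-1,0.0006,0,0.0008,-0.1],[-1,0.0006,0,0.0008,-0.05],[-1,0.0006,0,0.0008,-0.01],[-1,0.0006,0,0.0008,0.0]]
  grip_force: 30

```text
time_s: 18.25
tool_pos: [0.5987, 0.1221, 0.1223]
tool_rot: [0.166, 2.493, 0.095]
contact_force: [-1.1, -13.7, 5.5]
opening: 0.0552
gripper_force: 30.5
```

```bash
python3 st.py; python3 top.py
```

```text
18.25 [-0.3192  0.6308 -0.1114  2.4026  2.6299  0.572  -1.5644] [0.5987 0.1221 0.1223]
[[-0.7937  0.0965  0.6006]
 [ 0.1417  0.9895  0.0283]
 [-0.5916  0.1075 -0.799 ]] tilt 36.96325952158385 [ -1.1057 -13.6736   5.4899] 0.055193372213968445
spool rear rim rows [224.57, 224.77, 224.43, 217.63, 224.42, 217.44, 217.28, 217.09, 225.25, 225.35, 217.94] median 224.42 [[268.2, 224.8], [268.3, 226.4]]
```

Release and check the height and phase by sampling the teeth.

Request:
apply_moves:
  plan:
    - [[0.5,0,0,0,0],[0.5,0,0,0,0],[0.5,0,0,0,0]]

```text
time_s: 18.55
tool_pos: [0.5985, 0.1268, 0.122]
tool_rot: [0.153, 2.496, 0.1]
contact_force: [-1.1, -3.3, 2.0]
opening: 0.0644
gripper_force: 1.2
```

```bash
cat > teeth.py <<'E'
from h import *
s=cam("side");c0=np.array([.5995,.1268]);img=s["img"].astype(np.float32).sum(2)
print(monitor.read_state()['tool_pos'],monitor.read_state()['contact_force'])
for zb in(.041,.033):
    a=np.radians(np.arange(60,176,4));P=proj(s,np.c_[c0[0]+.027*np.cos(a),c0[1]+.027*np.sin(a),0*a+zb+.004]).astype(np.float32)
    print(zb,[(int(round(np.degrees(x))),int(y)) for x,y in zip(a,cv2.remap(img,P[:,0],P[:,1],1)[:,0])])
print(img[246:255,260:276].astype(int))
E
python3 teeth.py; python3 top.py
```

```text
[0.5984661  0.12676071 0.12201208] [-0.81615405 -1.0713092   1.53031117]
0.041 [(60, 219), (64, 205), (68, 197), (72, 186), (76, 179), (80, 195), (84, 218), (88, 244), (92, 261), (96, 269), (100, 268), (104, 270), (108, 269), (112, 260), (116, 244), (120, 225), (124, 202), (128, 195), (132, 192), (136, 205), (140, 221), (144, 244), (148, 258), (152, 266), (156, 270), (160, 269), (164, 267), (168, 266), (172, 263)]
0.033 [(60, 174), (64, 187), (68, 194), (72, 203), (76, 228), (80, 255), (84, 265), (88, 269), (92, 273), (96, 274), (100, 276), (104, 276), (108, 276), (112, 276), (116, 275), (120, 269), (124, 263), (128, 264), (132, 266), (136, 268), (140, 268), (144, 268), (148, 272), (152, 275), (156, 273), (160, 272), (164, 271), (168, 268), (172, 267)]
[[268 245 236 228 225 230 224 224 227 227 224 219 218 216 210 192]
 [290 251 237 229 231 234 226 221 224 223 218 225 221 217 209 184]
 [301 240 202 222 223 231 231 226 229 225 226 219 219 214 224 219]
 [358 232 174 178 197 228 227 226 232 228 224 224 232 248 259 258]
 [391 277 213 187 235 266 251 248 223 198 188 184 241 272 267 269]
 [350 296 264 253 266 273 271 268 221 175 155 194 254 269 272 266]
 [296 308 313 287 268 275 273 275 266 225 235 254 270 275 272 276]
 [281 287 295 312 318 294 280 278 277 267 269 274 269 277 270 275]
 [282 283 277 285 316 318 289 276 274 270 275 274 272 267 272 272]]
spool rear rim rows [224.65, 224.74, 222.88, 218.94, 218.61, 218.39, 218.03, 226.78, 226.76, 218.12, 218.44] median 218.94 [[268.2, 224.8], [268.3, 226.4]]
```

```bash
python3 - <<'E'
from h import *
s=cam("side");im=cv2.imread("pics/side0.png").astype(int)
c0=np.array([.5995,.1268])
w=np.clip(im[...,2]-np.maximum(im[...,0],im[...,1])-35,0,None).astype(float);w[:235]=0;w[258:]=0;w[:,:255]=0;w[:,285:]=0
print(w[238:252,258:282].astype(int))
cs=[]
for a,b in((255,268),(268,285)):
    ww=np.zeros_like(w);ww[:,a:b]=w[:,a:b];yy,xx=np.nonzero(ww);q=ww[yy,xx];cs.append([(xx*q).sum()/q.sum(),(yy*q).sum()/q.sum()])
L=onz(s,cs,.038)[:,:2];d=L[0]-L[1];print(cs,L-c0,np.linalg.norm(d),np.degrees(np.arctan2(d[1],d[0])), L.mean(0))
g=s["img"].astype(int)[:,:,:]
# plate circle centre check from initial image
hsv=cv2.cvtColor(cv2.imread("pics/side0.png"),cv2.COLOR_BGR2HSV)
E
```

```text
[[ 0  0  0  0  0  0  0  0  0  0  0  0  0  0  0  0  0  0  0  0  0  0  0  0]
 [ 0  0  0  0  0  0  0  0  0  0  0  0  0  0  0  0  0  0  0  0  0  0  0  0]
 [ 0  0  0  0  0  0  0  0  0  0  0  0  0  0  0  0  0  0  0  0  0  0  0  0]
 [ 0  0  0  0  0  0  0  0  0  0  0  0  0  0  0  0  0  0  0  0  0  0  0  0]
 [ 0  0  0  0  0  0  0  0  0  0  0  0  0  0  0  0  0  0  0  0  0  0  0  0]
 [ 0  0  0  0  0  0  0  0  0  0  0  0  0  0  0  0  0  0  0  0  0  0  0  0]
 [ 0  0  0  0  0  0  0  0  0  0  0  0  0  0  0  0 19 53 29  0  0  0  0  0]
 [ 0  0  0  3 20 20  0  0  0  0  0  0  0  0  0  0  6 37 18  0  0  0  0  0]
 [ 0  0  0  8 38 28  0  0  0  0  0  0  0  0  0  0  0  0  0  0  0  0  0  0]
 [ 0  0  0  0  8  6  0  0  0  0  0  0  0  0  0  0  0  0  0  0  0  0  0  0]
 [ 0  0  0  0  0  0  0  0  0  0  0  0  0  0  0  0  0  0  0  0  0  0  0  0]
 [ 0  0  0  0  0  0  0  0  0  0  0  0  0  0  0  0  0  0  0  0  0  0  0  0]
 [ 0  0  0  0  0  0  0  0  0  0  0  0  0  0  0  0  0  0  0  0  0  0  0  0]
 [ 0  0  0  0  0  0  0  0  0  0  0  0  0  0  0  0  0  0  0  0  0  0  0  0]]
[[np.float64(262.32824427480915), np.float64(245.77862595419847)], [np.float64(275.1358024691358), np.float64(244.37654320987653)]] [[ 0.02036628  0.01286436]
 [-0.01073242 -0.01677451]] 0.04296035476820011 43.623158073848685 [0.60431693 0.12484493]
```

Taking the side view's centre from the lugs themselves, the gaps are still about 5–6° short, so I'll do one more clockwise ratchet of the same size.

Request:
apply_moves:
  plan:
    - [[0.5,0,0,0,-0.1],[0.5,0,0,0,-0.19],[0.5,0,0,0,-0.19],[-1,0,0,0,-0.19],[-1,0,0,0,-0.19],[-1,0,0,0,-0.19],[-1,0,0,0,-0.19],[-1,0.0006,0,0.0008,-0.19],[-1,0.0006,0,0.0008,-0.11],[-1,0.0006,0,0.0008,-0.05],[-1,0.0006,0,0.0008,-0.02],[-1,0.0006,0,0.0008,-0.02],[0.5,0,0,0,-0.02],[0.5,0,0,0,-0.02],[0.5,0,0,0,-0.05],[0.5,0,0,0,-0.09],[0.5,0,0,0,-0.09]]
  grip_force: 30

```text
time_s: 20.12
tool_pos: [0.5982, 0.1274, 0.1217]
tool_rot: [0.034, 2.499, 0.062]
contact_force: [-0.5, 0.8, 0.3]
opening: 0.0643
gripper_force: 0.4
```

```bash
python3 teeth.py; python3 top.py
```

```text
[0.59829223 0.12730754 0.12177062] [-0.36125665 -0.46008369  0.16515976]
0.041 [(60, 213), (64, 200), (68, 192), (72, 182), (76, 183), (80, 217), (84, 245), (88, 262), (92, 267), (96, 270), (100, 271), (104, 272), (108, 268), (112, 255), (116, 229), (120, 209), (124, 191), (128, 189), (132, 194), (136, 224), (140, 248), (144, 261), (148, 267), (152, 268), (156, 269), (160, 267), (164, 266), (168, 266), (172, 263)]
0.033 [(60, 170), (64, 196), (68, 223), (72, 246), (76, 260), (80, 272), (84, 275), (88, 275), (92, 274), (96, 274), (100, 276), (104, 276), (108, 275), (112, 270), (116, 266), (120, 264), (124, 264), (128, 268), (132, 270), (136, 270), (140, 271), (144, 272), (148, 273), (152, 273), (156, 273), (160, 272), (164, 271), (168, 267), (172, 266)]
[[254 240 242 232 228 230 228 231 221 217 222 225 217 217 209 199]
 [285 232 234 233 231 225 228 225 221 215 220 215 214 213 209 184]
 [300 221 196 220 230 224 228 222 218 218 223 219 217 214 205 209]
 [358 226 170 174 218 236 231 218 220 220 222 219 229 247 255 257]
 [392 278 232 239 260 265 260 241 207 186 186 218 251 268 265 270]
 [430 444 338 274 275 275 274 265 209 162 150 233 267 270 272 265]
 [365 385 340 290 276 274 274 278 240 216 240 266 276 274 273 276]
 [296 295 321 323 319 293 279 273 271 269 275 273 271 273 274 268]
 [279 280 288 320 327 317 287 275 276 276 273 274 275 275 276 273]]
spool rear rim rows [224.81, 224.85, 222.8, 225.95, 225.32, 218.72, 218.56, 227.5, 227.56, 218.79, 218.79] median 224.81 [[268.2, 224.8], [268.3, 226.4]]
```

Request:
apply_moves:
  plan:
    - [[0.5,0,0,0,-0.1],[0.5,0,0,0,-0.1],[-1,0,0,0,-0.1],[-1,0,0,0,-0.1],[-1,0,0,0,-0.1],[-1,0.0006,0,0.0008,-0.1],[-1,0.0006,0,0.0008,-0.02],[-1,0.0006,0,0.0008,0.04],[-1,0.0006,0,0.0008,0.07],[-1,0.0006,0,0.0008,0.07],[0.5,0,0,0,0.07],[0.5,0,0,0,0.07],[0.5,0,0,0,0.03],[0.5,0,0,0,0]]
  grip_force: 40

```text
time_s: 21.38
tool_pos: [0.5983, 0.1271, 0.1218]
tool_rot: [0.036, 2.499, 0.062]
contact_force: [-0.0, 0.5, 0.6]
opening: 0.0641
gripper_force: 0.0
```

```bash
python3 teeth.py; python3 top.py
```

```text
[0.59824647 0.12712536 0.12178489] [0.3457217  1.0046506  0.08058907]
0.041 [(60, 219), (64, 215), (68, 210), (72, 210), (76, 212), (80, 211), (84, 220), (88, 232), (92, 244), (96, 253), (100, 255), (104, 255), (108, 256), (112, 245), (116, 216), (120, 192), (124, 172), (128, 180), (132, 195), (136, 227), (140, 248), (144, 256), (148, 259), (152, 259), (156, 257), (160, 253), (164, 249), (168, 234), (172, 216)]
0.033 [(60, 188), (64, 186), (68, 183), (72, 195), (76, 223), (80, 248), (84, 264), (88, 272), (92, 274), (96, 274), (100, 273), (104, 273), (108, 274), (112, 258), (116, 233), (120, 231), (124, 233), (128, 240), (132, 246), (136, 257), (140, 266), (144, 271), (148, 273), (152, 274), (156, 273), (160, 270), (164, 271), (168, 269), (172, 265)]
[[237 212 217 220 223 228 222 213 222 225 219 217 214 216 210 207]
 [270 225 226 225 223 227 223 224 226 225 223 221 217 216 213 186]
 [296 227 214 224 221 222 223 221 226 225 228 226 219 217 205 167]
 [299 211 188 215 224 229 222 228 227 224 230 221 219 230 197 174]
 [298 224 170 188 227 237 232 227 229 224 223 231 222 245 246 251]
 [375 312 231 243 262 268 256 253 210 182 195 242 258 264 270 268]
 [356 312 269 273 282 276 271 270 200 159 183 254 272 275 271 276]
 [295 289 280 282 277 278 277 277 236 241 251 267 274 275 274 273]
 [292 283 280 279 280 282 279 274 265 276 276 272 269 301 286 274]]
spool rear rim rows [226.19, 226.83, 227.42, 219.33, 219.15, 219.26, 219.38, 227.42, 227.53, 220.39, 205.5] median 220.39 [[268.2, 224.8], [268.3, 226.4]]
```

```bash
python3 - <<'E'
from h import *
s=cam("side");t=cam("top");a=cv2.resize(s["img"][205:262,240:300],(480,456),interpolation=2)
b=cv2.resize(cv2.imread("pics/s3.png"),None,fx=1,fy=1)[80:536,120:420]
cv2.imwrite("pics/s4.png",np.hstack([a,b]))
E
```

```text
(no output)
```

View pics/s4.png

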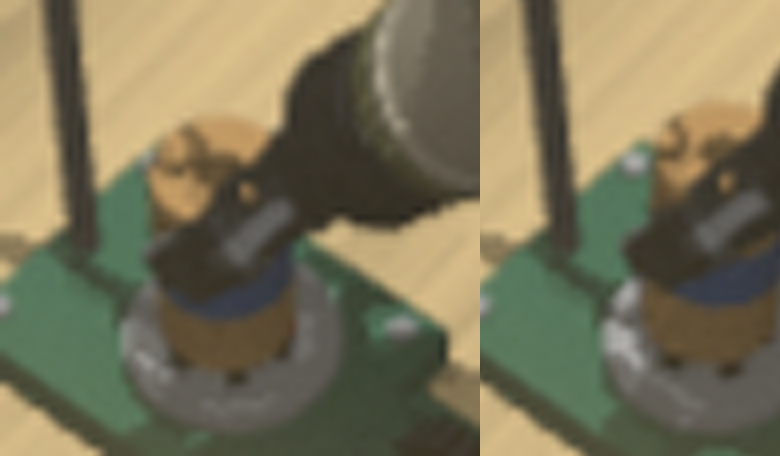

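The left half (now) shows the rim and blue band about 15 px, or 1.9 image px, lower than the right half (before). That matches the 8 mm drop, so the spool is home. I'll retreat along the tool axis and verify unobstructed.

Request:
apply_moves:
  plan:
    - [[0.7,0,0,0,0],[0.7,0,0,0,0],[0.7,0,0,-0.02,0],[0.7,0,0,-0.05,0],[0.7,0,0,-0.09,0],[0.7,0,0,-0.13,0],[0,0,0,-0.16,0],[-1,0,0,-0.18,0],[-1,0,0,-0.18,0]]
  grip_force: 30

```text
time_s: 22.33
tool_pos: [0.4886, 0.1205, 0.2686]
tool_rot: [0.038, 2.496, 0.066]
contact_force: [-0.1, -0.4, 0.0]
opening: 0.0371
gripper_force: 0.0
```

```bash
python3 st.py; python3 - <<'E'
from h import *
s=cam("side");t=cam("top");a=cv2.resize(s["img"][205:262,240:300],(420,399),interpolation=2)
b=cv2.resize(t["img"][180:255,225:285],(320,400),interpolation=2)[:399]
cv2.imwrite("pics/s5.png",np.hstack([a,b]))
E
python3 teeth.py; python3 top.py
```

```text
22.3333 [-0.6852  0.2183  0.208   2.5147  2.2821  0.2788 -1.1922] [0.4886 0.1205 0.2686]
[[-0.7991  0.0115  0.6011]
 [ 0.0435  0.9983  0.0386]
 [-0.5996  0.057  -0.7983]] tilt 37.03578090479095 [-0.0763 -0.3765  0.0359] 0.03714655655384348
[0.49083462 0.12082667 0.26593637] [ 0.10007579  0.183591   -0.00970192]
0.041 [(60, 212), (64, 211), (68, 210), (72, 214), (76, 220), (80, 217), (84, 223), (88, 235), (92, 248), (96, 254), (100, 252), (104, 254), (108, 255), (112, 244), (116, 217), (120, 193), (124, 172), (128, 183), (132, 203), (136, 250), (140, 273), (144, 270), (148, 255), (152, 255), (156, 292), (160, 333), (164, 347), (168, 331), (172, 303)]
0.033 [(60, 183), (64, 186), (68, 187), (72, 198), (76, 222), (80, 243), (84, 269), (88, 280), (92, 276), (96, 273), (100, 298), (104, 320), (108, 337), (112, 332), (116, 312), (120, 319), (124, 330), (128, 344), (132, 356), (136, 379), (140, 394), (144, 402), (148, 400), (152, 395), (156, 397), (160, 398), (164, 403), (168, 413), (172, 419)]
[[230 211 218 216 231 238 224 216 225 238 248 235 238 239 225 220]
 [261 219 214 221 227 236 227 218 217 226 243 234 237 224 231 212]
 [285 221 209 229 216 223 224 227 230 235 233 246 244 227 230 183]
 [291 208 182 224 227 229 230 226 241 252 239 232 230 234 203 216]
 [288 222 171 195 229 248 229 237 241 231 246 234 220 243 330 374]
 [404 306 226 236 257 262 254 254 212 182 204 243 253 260 376 418]
 [463 412 377 378 315 271 267 264 201 158 183 337 385 388 408 424]
 [477 471 437 421 400 391 391 387 332 348 370 407 420 419 420 444]
 [475 476 467 434 423 421 423 419 404 414 416 416 416 444 458 469]]
spool rear rim rows [226.28, 226.91, 227.62, 228.0, 228.12, 227.96, 227.65, 227.45, 220.19, 220.5, 221.06] median 227.45 [[268.2, 224.8], [268.3, 226.4]]
```

View pics/s5.png

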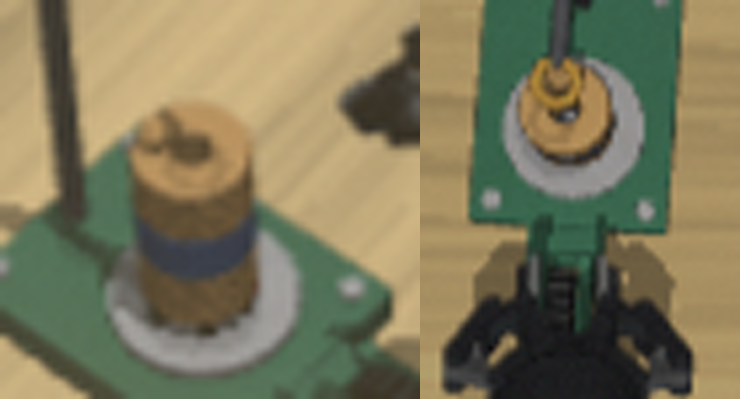

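The view is clear: the spool is upright, rear rim at about row 219.5 (219.6 predicted for home), with its teeth down on the plate. It is home. The fingers go on to the brake wheel.

```bash
cat > w.py <<'E'
from h import *
import sys
np.set_printoptions(precision=4,suppress=True)
s=monitor.read_state();M=R.from_rotvec(s['tool_rot']).as_matrix()
ex=np.array([.998,-.058,0]);W=np.array([.5995,.1268,.032])-.122*ex
C=s['tool_pos']+.022*M[:,2]+.011*M[:,0]
print("contact now (disp x rel wheel, y, z rel wheel)",(C-W)@ex,(C-W)@np.array([.058,.998,0]),C[2]-.032,s['opening'])
for a in sys.argv[1:]:
    u,h=map(float,a.split(","));T=W+ex*u;T[2]=h
    print(a,(T-C)@M)
print("ex,up in tool",ex@M,M[2])
E
python3 w.py -.015,.085 -.015,.07 
```

```text
contact now (disp x rel wheel, y, z rel wheel) 0.018219640753628735 -0.011128506762839444 0.20918135631903276 0.00690932014419921
-.015,.085 [0.1199 0.0043 0.1059]
-.015,.07 [0.1289 0.0035 0.1179]
ex,up in tool [-0.8015 -0.0454  0.5958] [-0.5977  0.0533 -0.8   ]
```

Request:
apply_moves:
  plan:
    - [[-1,0.03,0.001,0.026,0],[-1,0.06,0.002,0.053,0],[-1,0.09,0.003,0.08,0],[-1,0.11,0.004,0.1,0],[-1,0.12,0.0043,0.106,0],[-1,0.12,0.0043,0.106,0]]

```text
time_s: 23.03
tool_pos: [0.4886, 0.1466, 0.1556]
tool_rot: [-0.031, 2.513, 0.007]
contact_force: [-0.1, 0.3, -2.6]
opening: -0.0
gripper_force: 0.0
```

```bash
python3 st.py;python3 w.py -.015,.070 -.015,.06
```

```text
23.0333 [-0.0099  0.6339 -0.8613  2.5521  2.0257  0.9274 -1.0083] [0.4886 0.1466 0.1556]
[[-0.8085 -0.0242  0.588 ]
 [-0.021   0.9997  0.0124]
 [-0.5882 -0.0023 -0.8087]] tilt 36.02655292956265 [-0.0725  0.3166 -2.5577] -4.606390088338493e-05
contact now (disp x rel wheel, y, z rel wheel) 0.014083199415541073 0.013600510681126724 0.09935555984478497 -4.606390088338493e-05
-.015,.070 [ 0.0604 -0.011   0.0319]
-.015,.06 [ 0.0663 -0.011   0.04  ]
ex,up in tool [-0.8056 -0.0822  0.5861] [-0.5882 -0.0023 -0.8087]
```

Request:
apply_moves:
  plan:
    - [[-1,0.02,-0.004,0.01,0],[-1,0.04,-0.007,0.02,0],[-1,0.055,-0.011,0.028,0],[-1,0.055,-0.011,0.028,0],[-1,0.055,-0.011,0.028,0]]

```text
time_s: 23.45
tool_pos: [0.4846, 0.1452, 0.1015]
tool_rot: [-0.023, 2.547, -0.005]
contact_force: [-0.6, 1.1, 1.0]
opening: 0.0002
gripper_force: 0.0
```

```bash
python3 st.py;python3 w.py -.015,.070 -.015,.06
```

```text
23.45 [ 0.175   1.009  -1.2944  2.5592  1.9024  1.3892 -0.858 ] [0.4846 0.1452 0.1015]
[[-0.8282 -0.0155  0.5602]
 [-0.0177  0.9998  0.0015]
 [-0.5601 -0.0087 -0.8284]] tilt 34.06934365947568 [-0.6164  1.1129  1.0423] 0.00016006265804248675
contact now (disp x rel wheel, y, z rel wheel) 0.009447326898371458 0.01174732880290544 0.04515196598700601 0.00016006265804248675
-.015,.070 [ 0.025  -0.0099 -0.0081]
-.015,.06 [ 0.0306 -0.0098  0.0001]
ex,up in tool [-0.8255 -0.0735  0.559 ] [-0.5601 -0.0087 -0.8284]
```

Request:
apply_moves:
  plan:
    - [[-1,-0.035,0,-0.015,0],[-1,-0.06,0,-0.05,0],[-1,-0.085,0,-0.085,0],[-1,-0.1,0,-0.115,0],[-1,-0.1,0,-0.115,0]]

```text
time_s: 23.87
tool_pos: [0.5033, 0.154, 0.2729]
tool_rot: [-0.038, 2.509, -0.005]
contact_force: [0.6, 0.2, -0.4]
opening: -0.0
gripper_force: 0.0
```

```bash
python3 st.py
```

```text
23.8667 [ 0.3517  0.4908 -1.2865  2.3846  1.5869  0.8863 -0.4839] [0.5033 0.154  0.2729]
[[-0.8064 -0.0262  0.5907]
 [-0.0287  0.9996  0.0051]
 [-0.5906 -0.0129 -0.8068]] tilt 36.21172309535224 [ 0.6375  0.1744 -0.3507] -3.655105605973769e-05
```

Request:
apply_moves:
  plan:
    - [[-1,0.16,0,-0.12,0],[-1,0.16,0,-0.12,0],[-1,0.16,0,-0.12,0],[-1,0.16,0,-0.12,0],[-1,0.16,0,-0.12,0],[-1,0.16,0,-0.12,0]]

```text
time_s: 24.37
tool_pos: [0.3191, 0.1667, 0.3017]
tool_rot: [-0.03, 2.547, -0.027]
contact_force: [0.7, -0.7, -0.1]
opening: 0.0002
gripper_force: 0.0
```

```bash
python3 st.py
```

```text
24.3667 [ 0.2026  0.0705 -1.2949  2.5596  1.204   0.6403 -0.5196] [0.3191 0.1667 0.3017]
[[-0.8285 -0.0155  0.5598]
 [-0.0274  0.9995 -0.0129]
 [-0.5593 -0.026  -0.8285]] tilt 34.050748974211544 [ 0.7137 -0.7176 -0.1203] 0.00023766195074422173
```

Request:
apply_moves:
  plan:
    - [[-1,0.057,-0.022,0.227,0],[-1,0.057,-0.022,0.227,0],[-1,0.057,-0.022,0.227,0],[-1,0.057,-0.022,0.227,0],[-1,0.057,-0.022,0.227,0],[-1,0.057,-0.022,0.227,0],[-1,0.057,-0.022,0.227,0],[-1,0.057,-0.022,0.227,0]]

```text
time_s: 25.03
tool_pos: [0.4509, 0.1769, 0.1078]
tool_rot: [-0.019, 2.581, -0.044]
contact_force: [1.3, -0.1, 0.2]
opening: -0.0001
gripper_force: 0.0
```

```bash
python3 st.py; python3 w.py -.015,.07
```

```text
25.0333 [ 0.0421  0.9677 -1.2949  2.5588  1.7755  1.388  -0.9429] [0.4509 0.1769 0.1078]
[[-0.847  -0.0043  0.5316]
 [-0.0225  0.9994 -0.0278]
 [-0.5311 -0.0354 -0.8465]] tilt 32.161838763309056 [ 1.2641 -0.0985  0.1658] -0.00011658717713988646
contact now (disp x rel wheel, y, z rel wheel) -0.026875768436919644 0.040700822568931205 0.05129220117920749 -0.00011658717713988646
-.015,.07 [-0.0001 -0.0409  0.0175]
ex,up in tool [-0.844  -0.0622  0.5321] [-0.5311 -0.0354 -0.8465]
```

```bash
python3 w.py -.008,.075 0,.07
```

```text
contact now (disp x rel wheel, y, z rel wheel) -0.026875768436919644 0.040700822568931205 0.05129220117920749 -0.00011658717713988646
-.008,.075 [-0.0086 -0.0415  0.0169]
0,.07 [-0.0127 -0.0418  0.0254]
ex,up in tool [-0.844  -0.0622  0.5321] [-0.5311 -0.0354 -0.8465]
```

Request:
apply_moves:
  plan:
    - [[-1,-0.003,-0.02,0.008,0],[-1,-0.006,-0.041,0.015,0],[-1,-0.009,-0.041,0.017,0],[-1,-0.009,-0.041,0.017,0],[-1,-0.009,-0.041,0.017,0]]

```text
time_s: 25.45
tool_pos: [0.4723, 0.1369, 0.1023]
tool_rot: [-0.018, 2.585, -0.05]
contact_force: [0.5, -0.2, -0.5]
opening: -0.0003
gripper_force: 0.0
```

```bash
python3 st.py; python3 w.py -.015,.066 -.01,.066
```

```text
25.45 [ 0.1694  0.9849 -1.2949  2.5593  1.8354  1.3639 -0.8459] [0.4723 0.1369 0.1023]
[[-0.8491 -0.0023  0.5282]
 [-0.0229  0.9992 -0.0325]
 [-0.5277 -0.0397 -0.8485]] tilt 31.952579706488798 [ 0.4838 -0.2218 -0.5243] -0.0002877265505531537
contact now (disp x rel wheel, y, z rel wheel) -0.003312423012803078 0.0019009915358579686 0.045839442882955564 -0.0002877265505531537
-.015,.066 [ 0.0163 -0.0007  0.0039]
-.01,.066 [ 0.012  -0.001   0.0065]
ex,up in tool [-0.8461 -0.0603  0.529 ] [-0.5277 -0.0397 -0.8485]
```

Request:
apply_moves:
  plan:
    - [[-1,0.008,-0.001,0.004,0],[-1,0.014,-0.002,0.008,0],[-1,0.014,-0.002,0.008,0],[-1,0.014,-0.002,0.008,0]]

```text
time_s: 25.78
tool_pos: [0.4709, 0.1383, 0.0871]
tool_rot: [-0.019, 2.597, -0.055]
contact_force: [-0.2, -0.4, 0.5]
opening: 0.0001
gripper_force: 0.0
```

```bash
python3 w.py -.012,.062 ; python3 st.py
```

```text
contact now (disp x rel wheel, y, z rel wheel) -0.005011401981810455 0.003056387394393182 0.030602845154463418 6.746061700539553e-05
-.012,.062 [ 0.0065 -0.0026 -0.0031]
ex,up in tool [-0.8523 -0.0608  0.5189] [-0.5173 -0.043  -0.8547]
25.7833 [ 0.1604  1.0317 -1.2949  2.5596  1.8467  1.399  -0.8514] [0.4709 0.1383 0.0871]
[[-0.8555 -0.0029  0.5178]
 [-0.0247  0.9991 -0.0353]
 [-0.5173 -0.043  -0.8547]] tilt 31.268126885142753 [-0.1791 -0.38    0.5498] 6.746061700539553e-05
```

Request:
apply_moves:
  plan:
    - [[-1,0.0008,0,0.0012,0],[-1,0.0013,0,0.0021,0],[-1,0.0013,0,0.0021,0]]

```text
time_s: 26.03
tool_pos: [0.4713, 0.1373, 0.0848]
tool_rot: [-0.018, 2.596, -0.056]
contact_force: [0.6, 1.2, -0.2]
opening: -0.0002
gripper_force: 0.1
```

Request:
apply_moves:
  plan:
    - [[-1,0.0008,0,0.0012,0],[-1,0.0013,0,0.0021,0],[-1,0.0013,0,0.0021,0]]

```text
time_s: 26.28
tool_pos: [0.4727, 0.1373, 0.0838]
tool_rot: [-0.018, 2.592, -0.057]
contact_force: [-5.0, 0.3, 21.7]
opening: 0.0
gripper_force: 10.4
```

```bash
python3 w.py; python3 st.py
```

```text
contact now (disp x rel wheel, y, z rel wheel) -0.0030368462684877066 0.002185349538252635 0.02730022235762254 3.194630213738392e-05
ex,up in tool [-0.8498 -0.0595  0.5231] [-0.5214 -0.0442 -0.8521]
26.2833 [ 0.1604  1.046  -1.2949  2.5606  1.8563  1.4163 -0.8537] [0.4727 0.1373 0.0838]
[[-0.8529 -0.0015  0.522 ]
 [-0.0244  0.999  -0.0369]
 [-0.5214 -0.0442 -0.8521]] tilt 31.55418528771708 [-5.0338  0.3436 21.6925] 3.194630213738392e-05
```

Contact on the wheel at 22 N. I'll stroke it towards the spindle along the arc, then lift and look at the red rib.

Request:
apply_moves:
  plan:
    - [[-1,-0.0025,-0.0002,0.001,0],[-1,-0.0045,-0.0003,0.0022,0],[-1,-0.0083,-0.0006,0.0055,0],[-1,-0.0117,-0.0008,0.0095,0],[-1,-0.0139,-0.0009,0.0135,0]]

```text
time_s: 26.7
tool_pos: [0.493, 0.1361, 0.0803]
tool_rot: [-0.016, 2.589, -0.058]
contact_force: [4.7, -2.2, 14.7]
opening: -0.0002
gripper_force: 7.7
```

```bash
python3 w.py;python3 st.py
```

```text
contact now (disp x rel wheel, y, z rel wheel) 0.017269506647778227 0.0021856704032305837 0.023843325739695886 -0.00022800281994312188
ex,up in tool [-0.8485 -0.0576  0.5254] [-0.5237 -0.0443 -0.8507]
26.7 [ 0.1939  1.0546 -1.2811  2.5215  1.8818  1.3963 -0.7938] [0.493  0.1361 0.0803]
[[-0.8516  0.0003  0.5242]
 [-0.023   0.999  -0.0379]
 [-0.5237 -0.0443 -0.8507]] tilt 31.708713890199572 [ 4.6862 -2.247  14.7478] -0.00022800281994312188
```

Request:
apply_moves:
  plan:
    - [[-1,-0.008,-0.0005,-0.013,0],[-1,-0.03,-0.001,-0.035,0],[-1,-0.06,-0.001,-0.06,0],[-1,-0.06,-0.001,-0.06,0]]

```text
time_s: 27.03
tool_pos: [0.5142, 0.1405, 0.1678]
tool_rot: [-0.016, 2.585, -0.054]
contact_force: [-0.1, 0.5, 0.9]
opening: 0.0006
gripper_force: 0.0
```

```bash
cat > rib.py <<'E'
from h import *
ex=np.array([.998,-.058,0]);W=np.array([.5995,.1268,.032])-.122*ex
for n in("top","side"):
    c=cam(n);im=c["img"].astype(int)
    w=np.clip(im[...,2]-np.maximum(im[...,0],im[...,1])-25,0,None).astype(float)
    P=proj(c,[W+ex*u+[0,0,.028] for u in(-.03,.03)]);x0,y0=(P.min(0)-4).astype(int);x1,y1=(P.max(0)+5).astype(int)
    ww=w[y0:y1,x0:x1];yy,xx=np.mgrid[y0:y1,x0:x1]
    if ww.sum()<20: print(n,"no red",ww.sum());continue
    uv=[(ww*xx).sum()/ww.sum(),(ww*yy).sum()/ww.sum()]
    o,d=ray(c,[uv]);t=np.linspace(.8,2,4000)[:,None]
    X=o+d/np.linalg.norm(d)*t;r=np.hypot((X-W)@ex,X[:,2]-.032);k=np.argmax(r<.030)
    ang=np.arctan2((X[k]-W)@ex,X[k,2]-.032);print(n,uv,ww.sum(),"rib angle past top deg",np.degrees(ang),"brake",ang+np.radians(46))
E
python3 rib.py;python3 st.py
```

```text
top no red 0.0
side no red 1.0
27.1333 [ 0.27    0.8007 -1.2755  2.4309  1.727   1.1402 -0.6188] [0.512  0.1382 0.1628]
[[-0.8527  0.0012  0.5224]
 [-0.0225  0.999  -0.039 ]
 [-0.5219 -0.045  -0.8518]] tilt 31.592626694086185 [-0.9225 -0.3782  0.1594] 5.176696161587537e-05
```

```bash
python3 w.py -.004,.072 -.005,.064 -.005,.0595 0,.0590 .005,.059 .01,.058 .015,.0565 .019,.0545 .024,.07
```

```text
contact now (disp x rel wheel, y, z rel wheel) 0.03609738638300704 0.005293013278595173 0.10636209143963063 5.176696161587537e-05
-.004,.072 [ 0.0691 -0.      0.0356]
-.005,.064 [0.0741 0.0004 0.0419]
-.005,.0595 [0.0765 0.0006 0.0457]
0,.0590 [0.0725 0.0003 0.0487]
.005,.059 [0.0682 0.0001 0.0513]
.01,.058 [ 0.0645 -0.0002  0.0548]
.015,.0565 [ 0.0611 -0.0004  0.0587]
.019,.0545 [ 0.0587 -0.0005  0.0625]
.024,.07 [ 0.0464 -0.0015  0.0519]
ex,up in tool [-0.8497 -0.0568  0.5236] [-0.5219 -0.045  -0.8518]
```

Request:
apply_moves:
  plan:
    - [[-1,0.035,0,0.018,0],[-1,0.069,0,0.0356,0],[-1,0.0741,0.0004,0.0419,0],[-1,0.0741,0.0004,0.0419,0],[-1,0.0765,0.0006,0.0457,0],[-1,0.0725,0.0003,0.0487,0],[-1,0.0685,0.0001,0.0515,0],[-1,0.0648,-0.0002,0.0552,0],[-1,0.0614,-0.0004,0.0593,0],[-1,0.0595,-0.0005,0.0635,0],[-1,0.0464,-0.0015,0.0519,0],[-1,0.06,0,0.034,0],[-1,0.0741,0.0004,0.0419,0],[-1,0.0741,0.0004,0.0419,0],[-1,0.0765,0.0006,0.0457,0],[-1,0.0725,0.0003,0.0487,0],[-1,0.0685,0.0001,0.0515,0]]

```text
time_s: 28.55
tool_pos: [0.4741, 0.1363, 0.082]
tool_rot: [-0.034, 2.6, -0.05]
contact_force: [-74.1, 3.9, 96.1]
opening: 0.0002
gripper_force: 51.8
```

```bash
python3 w.py -.004,.072 -.005,.064 -.005,.0595 0,.0590 .005,.059 .01,.058 .015,.0565 .019,.0545 .024,.07; python3 st.py
```

```text
contact now (disp x rel wheel, y, z rel wheel) -0.0018378509090709535 0.0013450407613371552 0.025517464244306287 0.00020083699758888373
-.004,.072 [-0.0055 -0.0018 -0.0135]
-.005,.064 [-0.0005 -0.0014 -0.0072]
-.005,.0595 [ 0.0018 -0.0012 -0.0033]
0,.0590 [-0.0022 -0.0015 -0.0003]
.005,.059 [-0.0065 -0.0019  0.0023]
.01,.058 [-0.0102 -0.0022  0.0057]
.015,.0565 [-0.0137 -0.0025  0.0096]
.019,.0545 [-0.0161 -0.0027  0.0133]
.024,.07 [-0.0284 -0.0037  0.0026]
ex,up in tool [-0.8533 -0.0726  0.5157] [-0.5141 -0.0425 -0.8567]
28.55 [ 0.175   1.0478 -1.295   2.5568  1.8636  1.4006 -0.8283] [0.4741 0.1363 0.082 ]
[[-0.8571 -0.0147  0.515 ]
 [-0.0345  0.999  -0.0289]
 [-0.5141 -0.0425 -0.8567]] tilt 31.052248348579614 [-74.0909   3.94    96.0505] 0.00020083699758888373
```

The force spiked, probably because the wheel has reached its stop. I'll unload immediately and look.

Request:
apply_moves:
  plan:
    - [[-1,-0.0035,0,-0.0155,0],[-1,-0.03,0,-0.05,0],[-1,-0.05,0,-0.085,0],[-1,-0.07,0.02,-0.12,0],[-1,-0.07,0.06,-0.12,0],[-1,-0.07,0.1,-0.12,0],[-1,-0.07,0.14,-0.12,0],[-1,-0.07,0.17,-0.12,0]]

```text
time_s: 29.22
tool_pos: [0.4761, 0.3138, 0.2122]
tool_rot: [-0.019, 2.597, -0.056]
contact_force: [0.6, 0.4, 0.4]
opening: 0.0001
gripper_force: 0.0
```

```bash
python3 rib.py;python3 st.py; python3 - <<'E'
from h import *
s=cam("side");t=cam("top");a=cv2.resize(s["img"][200:290,235:325],(400,400),interpolation=2)
b=cv2.resize(t["img"][180:260,215:295],(400,400),interpolation=2)
cv2.imwrite("pics/s6.png",np.hstack([a,b]))
E
```

```text
top [np.float64(250.95454545454547), np.float64(232.06060606060606)] 66.0 rib angle past top deg 50.61364631055975 brake 1.6862262304765396
side no red 0.0
29.3167 [-0.1141  0.712  -1.2212  2.2376  1.4626  1.1779 -0.6449] [0.4754 0.3165 0.2117]
[[-0.8564 -0.007   0.5162]
 [-0.027   0.9991 -0.0313]
 [-0.5156 -0.0408 -0.8559]] tilt 31.14346740223838 [-0.1207 -0.0899 -0.8483] 0.00012187014544504014
```

View pics/s6.png

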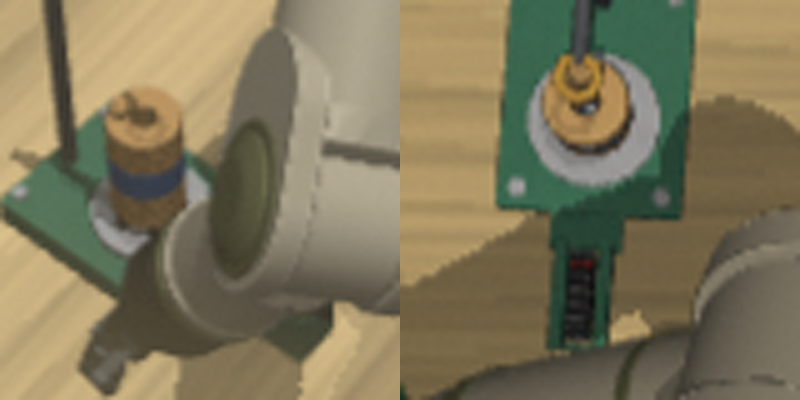

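In the last picture the red rib is at top-crop (582,262), at the spindle end of the slot. That puts it about 50° past the top, so the brake is fully on. The spool sits upright on the plate and the arm is clear, so I'll hand in.

```bash
python3 -c "
from rig import bot
print(bot.finish_job())"
```

```text
the job is handed in; nothing more can be done
None
```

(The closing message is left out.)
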